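# Feel along the brake track

## Task

Check the child's wheel for burrs: with the fingertips pointing down, touch the rim lightly at the green dot and run them along the flat upper face of the rim over the five blue dots, in order, to the red dot. Finish there with the fingertips still resting lightly on the red dot, and keep them there to show where the check ended; do not press hard on or pinch the wheel, and leave the other things where they are.

Things in the scene. Friction and masses are not known exactly. Their poses are not given: they have to be found in the camera images.
- wheel: bare aluminium 12-inch child's wheel clamped flat on a dark cradle. Origin on its axis at the height of the rim's flat upper face (100 mm above the table), z up. The rim is a ring, 220 mm outer and 180 mm inner diameter, 22 mm deep; its upper face is the brake track, a flat band 20 mm wide. The dark hub (46 mm across) rises 28 mm above the rim; spokes join them
- cradle: dark grey round sprung cradle under the wheel, 124 mm across; origin at the centre of its underside. The wheel cannot turn or come off, but pushed down anywhere it sinks straight down without tilting, from about 1.6 N and 0.45 N more per mm, to a hard stop at 14 mm; released it rises again. Sinking 3 to 8 mm is a light touch; over 20 N is too hard
- dot0 (a point): centre of the green start dot, a flat 18 mm sticker in the middle of the rim's upper face (radius 100 mm about the axis). The dots run counter-clockwise seen from above, 24 degrees (42 mm) apart: green, five blue, red. It counts as felt when the middle between the fingertips, pointing down, is within 14 mm of it sideways while they touch the rim
- dot1 (a point): centre of the first blue dot, a flat 18 mm sticker in the middle of the rim's upper face (radius 100 mm about the axis). The dots run counter-clockwise seen from above, 24 degrees (42 mm) apart: green, five blue, red. It counts as felt when the middle between the fingertips, pointing down, is within 14 mm of it sideways while they touch the rim
- dot2 (a point): centre of the second blue dot, a flat 18 mm sticker in the middle of the rim's upper face (radius 100 mm about the axis). The dots run counter-clockwise seen from above, 24 degrees (42 mm) apart: green, five blue, red. It counts as felt when the middle between the fingertips, pointing down, is within 14 mm of it sideways while they touch the rim
- dot3 (a point): centre of the third blue dot, a flat 18 mm sticker in the middle of the rim's upper face (radius 100 mm about the axis). The dots run counter-clockwise seen from above, 24 degrees (42 mm) apart: green, five blue, red. It counts as felt when the middle between the fingertips, pointing down, is within 14 mm of it sideways while they touch the rim
- dot4 (a point): centre of the fourth blue dot, a flat 18 mm sticker in the middle of the rim's upper face (radius 100 mm about the axis). The dots run counter-clockwise seen from above, 24 degrees (42 mm) apart: green, five blue, red. It counts as felt when the middle between the fingertips, pointing down, is within 14 mm of it sideways while they touch the rim
- dot5 (a point): centre of the fifth blue dot, a flat 18 mm sticker in the middle of the rim's upper face (radius 100 mm about the axis). The dots run counter-clockwise seen from above, 24 degrees (42 mm) apart: green, five blue, red. It counts as felt when the middle between the fingertips, pointing down, is within 14 mm of it sideways while they touch the rim
- dot6 (a point): centre of the red end dot, a flat 18 mm sticker in the middle of the rim's upper face (radius 100 mm about the axis). The dots run counter-clockwise seen from above, 24 degrees (42 mm) apart: green, five blue, red. It counts as felt when the middle between the fingertips, pointing down, is within 14 mm of it sideways while they touch the rim
- lever_a: yellow plastic tire lever, 115 x 16 x 6 mm, lying beside the wheel; origin at the centre of its underside. Bystander: leave it alone
- lever_b: second yellow plastic tire lever, 115 x 16 x 6 mm, lying beside the wheel; origin at the centre of its underside. Bystander: leave it alone
- cassette_tool: stainless steel cassette tool, 34 mm across, 40 mm high, standing beside the wheel; origin at the centre of its underside. Bystander: leave it alone
- bell: green plastic bicycle bell, 54 mm across, 39 mm high; origin at the centre of its underside. Bystander: leave it alone
- jar: clear glass jar, 84 mm across, 117 mm high with its knob lid, shut tight; origin at the centre of its underside. Bystander: leave it alone
- pump_base: red aluminium floor pump base, 230 mm wide, 118 mm high with its barrel stub; origin at the centre of its underside. Bystander: leave it alone
Not all that is in view belongs to the job. Several things look just like the cradle: the one meant starts farthest to the robot's left.

How it is judged:
On the way, in this order (a step that is already met when the one before it is completed fails the run):
1. the fingertips touch the rim at the green start dot (horizontal distance between the grasp point and dot0 below 0.014 m and contact force between the fingers and wheel above 0.3 N), for 0.05 s.
2. the fingertips touch the rim at the first blue dot (horizontal distance between the grasp point and dot1 below 0.014 m and contact force between the fingers and wheel above 0.3 N), for 0.05 s.
3. the fingertips touch the rim at the second blue dot (horizontal distance between the grasp point and dot2 below 0.014 m and contact force between the fingers and wheel above 0.3 N), for 0.05 s.
4. the fingertips touch the rim at the third blue dot (horizontal distance between the grasp point and dot3 below 0.014 m and contact force between the fingers and wheel above 0.3 N), for 0.05 s.
5. the fingertips touch the rim at the fourth blue dot (horizontal distance between the grasp point and dot4 below 0.014 m and contact force between the fingers and wheel above 0.3 N), for 0.05 s.
6. the fingertips touch the rim at the fifth blue dot (horizontal distance between the grasp point and dot5 below 0.014 m and contact force between the fingers and wheel above 0.3 N), for 0.05 s.
7. the fingertips touch the rim at the red end dot (horizontal distance between the grasp point and dot6 below 0.014 m and contact force between the fingers and wheel above 0.3 N), for 0.05 s.
At the end, for the whole second after the job is handed in: the fingertips rest on the wheel's rim with more than 0.3 N and less than 20 N, the middle between them within 14 mm sideways of the red dot; every bystander is within 15 mm of where it started (all of step 7 and contact force between the fingers and wheel below 20 N and distance of each of lever_a, lever_b, cassette_tool, bell, jar, pump_base from where it was at the start of the episode below 0.015 m); the arm keeps its last pose, push and grip.
It fails at once if the wheel is pressed hard or pinched (more than 20 N) (contact force between any of the fingers, the arm and wheel above 20 N).
It fails at once if a bystander is pushed, lifted or carried more than 15 mm from its place (distance of any of lever_a, lever_b, cassette_tool, bell, jar, pump_base from where it was at the start of the episode above 0.015 m).
It also fails if it takes over 48 s, if anything falls off the work surface, if the arm or the gripper's body presses on something with over 40 N, if the wrist force passes 120 N, or if a joint passes its speed limit or range.

## Robot

A 7-joint arm with a two-finger parallel gripper is mounted at the origin on the work surface. World frame = base frame: x ahead of the robot, y to its left, z up, the work surface at z = 0. Lengths are in m, angles in rad, forces in N, time in s.
With the tool pointing down it reaches from about 0.4 to 0.85 m from the base axis. Payload 10.4 kg.
Tool frame: the origin (TCP) lies midway between the tips of the shut fingers; the grasp point (between the pads) lies 19 mm behind it; z points along the fingers, y is the line along which they close (so a half turn about z gives the same grasp; the last joint's range is limited). The gripper opens to 87 mm and grips with 3 to 60 N. Pads are 19 mm wide; open, the fingers measure 117 mm over their backs; the gripper's body (75 mm by 190 mm) begins 51 mm behind the grasp point.
Start: joints at [-1.188, 0.332, -0.065, 1.46, 0.022, 1.35, -0.088], TCP at [0.247, 0.574, 0.223] pointing down, gripper open.
Joint ranges: [-2.6, 2.6], [-0.5, 2.12], [-1.47, 1.34], [0.16, 2.42], [-1.27, 4.41], [0.06, 2.06], [-2.6, 2.6]. Speed limits (rad/s): [2.22, 2.22, 2.79, 2.79, 3.14, 3.14, 3.14].

## Interface

Orientations are given as a unit quaternion [x, y, z, w].
In Python, from bench import r gives the robot as it stands.
- The arm moves only by the tool carry_out, never from a script. Its argument "steps" is a list that holds one entry, the list of rows, each a list of 6 numbers: the shift along the tool's x, y, z in cm, then the turn, a rotation vector about the tool's x, y, z in rad. In form: [[[dx, dy, dz, wx, wy, wz], ...]]. A call has 1 to 20 rows; each row is the pose to reach, as a shift and turn from the pose commanded when the call began, along the tool's axes at that moment; what a row does not reach only later rows make up. A row lasts 1/12 s, in which the tool goes at most 41.7 mm and 7.16 degrees, less where a joint would pass 70% of its speed; a pose out of reach is approached as far as the arm can. A call with a gripper value outside its range is refused whole. "hand" is the closure, from -1 (fully open) to 1 (shut), set as the call begins (left out, the last holds). The fingers move at their own pace and stop on an object; "squeeze" is the grip in N (left out, the last holds). Time passes only in rows, so rows that repeat a pose let the fingers close. It gives the time, the measured TCP pose, the force, the opening and the grip force at its end, in the units of the state.
- r.read_state(): the state, without advancing time (a new reading comes with each control period).
- r.camera(name): name is "scene" or "top" or "wrist"; returns the picture (384x512x3 uint8, red, green, blue); there is no depth.
- r.camera_params(name): a dict with "fx", "fy", "cx", "cy" (pixels), "view" (4x4, takes a point from world to camera coordinates). Camera axes: x right, y up, looking along -z (the intrinsics and any distortion apply to the point x, -y, -z); pixel columns grow to the right and rows downward; lengths in m; the calibration is good to about 2 mm. A picture is of the moment at which its call begins: read the wrist's pose just before it. camera_params takes no time and is no camera call; for the wrist camera it gives the pose at the moment of the call.
- r.close_job(): hands the job in; it is judged then, once.
The state is a dict: "time": time; "joint_positions": joint angles; "joint_vel": joint speeds; "joint_torque": joint torques, N m; "ee_pos": TCP position; "eef_rot": TCP orientation; "ft_force": force on the tool from outside, world axes, zero at the start; "torque": the same for the moment, N m; "width": finger opening in m; "grip_force": force on a finger pad.
Only numpy, scipy, OpenCV 4.12 (cv2) and the standard library are available. Lean on these libraries where they do the work, as an engineer would, in place of code of your own. Each camera call takes 0.05 s, during which the arm holds its last target. There are 200 camera calls.

## Working session

There is one attempt and no reset: what is moved stays moved. The work goes in short steps, Python scripts to look and compute and a tool call to move; the robot and the scene stay as the last step left them, time stands still between calls to the robot, and variables do not carry over. Pictures are saved under pics/ and viewed, at most 10 in all, crops included, and the job is handed in when it is done.

Besides the shell and the picture viewer there is one more tool, called after "Emit:" by a JSON object that holds its "api" and its "payload". carry_out: Moves the arm, as the interface text tells. Its arguments: {"type":"object","properties":{"steps":{"type":"array","items":{"type":"array","items":{"type":"array","items":{"type":"number"}}}},"hand":{"type":"number"},"squeeze":{"type":"number"}},"required":["steps"]}

```bash
mkdir -p pics; python3 - <<'E'
from bench import r
import cv2,numpy as np
for n in("scene","top"):
    cv2.imwrite(f"pics/{n}0.png",r.camera(n)[:,:,::-1])
    p=r.camera_params(n);print(n,{k:(np.round(v,3).tolist() if k=="view" else v) for k,v in p.items()})
s=r.read_state();print(s['time'],s['ee_pos'],s['eef_rot'],s['width'],s['ft_force'])
E
```

```text
scene {'fx': 357.1992166387769, 'fy': 357.1992166387769, 'cx': 259.26417135716105, 'cy': 193.0914967975693, 'view': [[0.739, 0.674, -0.02, -0.396], [-0.464, 0.53, 0.71, 0.151], [0.489, -0.515, 0.704, -1.316], [0.0, 0.0, 0.0, 1.0]]}
top {'fx': 453.34151518855157, 'fy': 453.34151518855157, 'cx': 262.937552504046, 'cy': 194.4288635421553, 'view': [[-0.012, -1.0, 0.006, 0.013], [0.998, -0.011, 0.066, -0.529], [-0.066, 0.007, 0.998, -1.492], [0.0, 0.0, 0.0, 1.0]]}
0.1 [0.2465893  0.57392819 0.22184615] [ 2.01507482e-01  9.79486767e-01 -6.29459767e-04 -1.06383251e-04] 0.08705449601507821 [ 0.15470544 -0.29903749  0.67028108]
```

View pics/scene0.png

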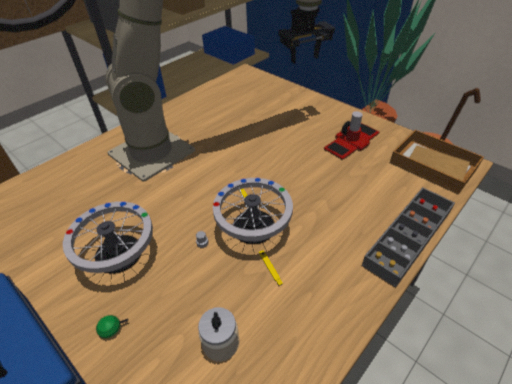

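View pics/top0.png

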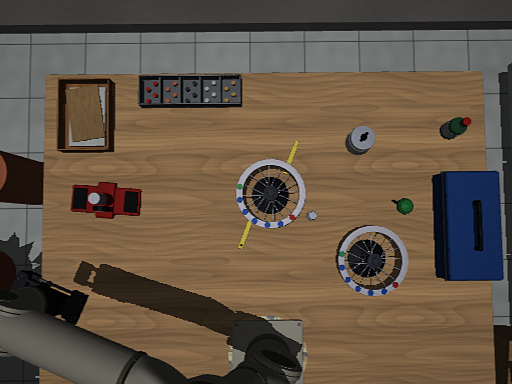

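The job's wheel is the one on the robot's left, at top-view pixel (271,193). Its green dot is near (239,187) and the red near (292,217), with the blues between them along the lower side. In the scene view the same wheel is near (253,210), with green at (282,190) and red at (216,204).

```bash
cat > h.py <<'E'
import cv2,numpy as np
def dots(bgr,box):
    x0,y0,x1,y1=box; c=bgr[y0:y1,x0:x1]; hsv=cv2.cvtColor(c,cv2.COLOR_BGR2HSV); out={}
    for n,rs in dict(green=[(45,85)],blue=[(100,130)],red=[(0,8),(172,180)]).items():
        m=sum(cv2.inRange(hsv,(a,110,60),(b,255,255)) for a,b in rs)
        k,_,st,ce=cv2.connectedComponentsWithStats(m)
        out[n]=[(ce[i][0]+x0,ce[i][1]+y0,int(st[i][4])) for i in range(1,k) if st[i][4]>=6]
    return out
def P(p):
    V=np.array(p['view']); K=np.array([[p['fx'],0,p['cx']],[0,p['fy'],p['cy']],[0,0,1]])
    return K@np.diag([1,-1,-1])@V[:3], V, K
def ray(p,uv,z):
    _,V,K=P(p); R=V[:3,:3]; o=-R.T@V[:3,3]
    d=R.T@np.diag([1,-1,-1])@np.linalg.solve(K,[uv[0],uv[1],1]); return o+d*(z-o[2])/d[2]
E
python3 - <<'E'
from bench import r
from h import *
pt,ps=r.camera_params("top"),r.camera_params("scene")
for p in(pt,ps):print({k:p[k] for k in p if k not in('view','fx','fy','cx','cy')})
A=dots(cv2.imread("pics/top0.png"),(230,150,312,235));B=dots(cv2.imread("pics/scene0.png"),(205,170,300,250))
for n in A:
    print(n)
    for q in A[n]:print(' top',np.round(q,1),np.round(ray(pt,q,.1),3))
    for q in B[n]:print(' sc ',np.round(q,1),np.round(ray(ps,q,.1),3))
for n in("green","red"):
    X=cv2.triangulatePoints(P(pt)[0],P(ps)[0],np.array(A[n][0][:2]),np.array(B[n][0][:2]));print(n,(X[:3]/X[3]).ravel().round(3))
E
```

```text
{}
{}
green
 top [239.4 185.9  19. ] [0.551 0.081 0.1  ]
 sc  [281.3 189.   13. ] [0.549 0.083 0.1  ]
blue
 top [239.3 199.3  27. ] [0.509 0.082 0.1  ]
 top [244.8 211.4  25. ] [0.471 0.065 0.1  ]
 top [254.2 220.4  25. ] [0.442 0.036 0.1  ]
 top [280.1 223.4  25. ] [ 0.432 -0.045  0.1  ]
 top [267.  224.5  26. ] [ 0.429 -0.004  0.1  ]
 sc  [243.1 180.4  13. ] [0.441 0.037 0.1  ]
 sc  [257.1 179.5  14. ] [0.469 0.067 0.1  ]
 sc  [270.2 182.4  16. ] [0.507 0.083 0.1  ]
 sc  [230.1 185.1  14. ] [ 0.427 -0.002  0.1  ]
 sc  [220.8 193.5  17. ] [ 0.432 -0.044  0.1  ]
red
 top [291.9 216.9  22. ] [ 0.452 -0.083  0.1  ]
 sc  [215.9 203.7  21. ] [ 0.45 -0.08  0.1 ]
green [0.551 0.081 0.103]
red [ 0.452 -0.082  0.103]
```

Emit:
{"api": "carry_out", "payload": {"steps": [[[-1.4,-1,0.1,0,0,0],[-3.8,-2.7,0.4,0,0,0],[-6.6,-4.7,0.7,0,0,0],[-9.5,-6.7,1,0,0,0],[-12.8,-9,1.3,0,0,0],[-16.1,-11.3,1.7,0,0,0],[-19.4,-13.7,2,0,0,0],[-22.7,-16,2.4,0,0,0],[-26.1,-18.3,2.7,0,0,0],[-29.4,-20.6,3.1,0,0,0],[-32.7,-23,3.4,0,0,0],[-36,-25.3,3.8,0,0,0],[-38.9,-27.3,4.1,0,0,0],[-41.7,-29.3,4.4,0,0,0],[-44.1,-31,4.6,0,0,0],[-46,-32.3,4.8,0,0,0],[-47,-33,4.9,0,0,0],[-47.4,-33.3,5,0,0,0],[-47.4,-33.3,5,0,0,0],[-47.4,-33.3,5,0,0,0]]], "hand": 1, "squeeze": 5}}

```text
time: 1.77
ee_pos: [0.5503, 0.0821, 0.1723]
eef_rot: [0.201, 0.98, 0.0, -0.0]
ft_force: [-0.5, -0.2, -0.0]
width: 0.0005
grip_force: 0.0
```

```bash
python3 - <<'E'
from bench import r
from h import *
s=r.read_state();p=r.camera_params("wrist");im=r.camera("wrist")[:,:,::-1].copy();cv2.imwrite("pics/w1.png",im)
for k in('time','ee_pos','eef_rot','width','ft_force','joint_positions'):print(k,np.round(s[k],4))
D=dots(im,(0,0,512,384))
for n in D:
    for q in D[n]:print(n,np.round(q,1),np.round(ray(p,q,.1),3))
E
```

```text
time 1.7667
ee_pos [0.5503 0.0821 0.1723]
eef_rot [ 2.012e-01  9.796e-01  1.000e-04 -4.000e-04]
width 0.0005
ft_force [-0.5358 -0.1895 -0.0078]
joint_positions [-0.5234  0.2161  0.3368  1.7302 -0.0763  1.2087  0.9989]
green [261.1 194.3 357. ] [0.551 0.082 0.1  ]
blue [134.1  78.9 541. ] [0.442 0.036 0.1  ]
blue [ 72.6  83.8 540. ] [ 0.428 -0.004  0.1  ]
blue [194.  100.8 510. ] [0.471 0.066 0.1  ]
blue [ 24.1 113.5 492. ] [ 0.432 -0.046  0.1  ]
blue [238.8 142.8 446. ] [0.509 0.082 0.1  ]
red [  4.1 161.2 187. ] [ 0.455 -0.079  0.1  ]
```

Emit:
{"api": "carry_out", "payload": {"steps": [[[0,0,1.5,0,0,0],[0,0,3,0,0,0],[0,0,4.5,0,0,0],[0,0,5.5,0,0,0],[0,0,6.3,0,0,0],[0,0,6.8,0,0,0],[0,0,7.1,0,0,0],[0,0,7.3,0,0,0],[0,0,7.5,0,0,0],[0,0,7.6,0,0,0],[0,0,7.6,0,0,0],[0,0,7.6,0,0,0]]]}}

```text
time: 2.82
ee_pos: [0.5509, 0.0815, 0.0969]
eef_rot: [0.201, 0.979, 0.0, 0.0]
ft_force: [-2.4, 1.2, 4.5]
width: 0.0003
grip_force: 1.6
```

```bash
python3 - <<'E'
import numpy as np
from scipy.spatial.transform import Rotation as R
from scipy.optimize import least_squares
d=np.array([(.5505,.0817),(.5087,.0822),(.4705,.066),(.442,.0362),(.428,-.0033),(.432,-.045),(.4515,-.0815)])
f=least_squares(lambda v:(v[:2]+.1*np.c_[np.cos(v[2]+np.arange(7)*np.pi/7.5),np.sin(v[2]+np.arange(7)*np.pi/7.5)]-d).ravel(),[.528,-.017,1.34])
c,a=f.x[:2],f.x[2];print(f.x.round(4),abs(f.fun).max())
q=R.from_quat([.2012,.9796,0,0]).as_matrix()[:2,:2]
for s in range(3):
    A=a+np.radians(48*s+3*np.arange(17)); X=c+.1*np.c_[np.cos(A),np.sin(A)]
    print(((X-X[0])@q*100).round(1).tolist()[1:])
E
```

```text
[ 0.5275 -0.016   1.34  ] 0.0003125040019920991
[[0.5, -0.1], [1.0, -0.2], [1.5, -0.4], [2.0, -0.6], [2.5, -0.8], [3.0, -1.0], [3.4, -1.3], [3.9, -1.6], [4.3, -1.9], [4.7, -2.2], [5.1, -2.5], [5.5, -2.9], [5.8, -3.3], [6.1, -3.7], [6.5, -4.1], [6.7, -4.5]]
[[0.3, -0.5], [0.5, -0.9], [0.7, -1.4], [0.9, -1.9], [1.1, -2.4], [1.2, -2.9], [1.3, -3.4], [1.4, -3.9], [1.5, -4.4], [1.5, -4.9], [1.5, -5.5], [1.5, -6.0], [1.4, -6.5], [1.4, -7.0], [1.3, -7.5], [1.1, -8.1]]
[[-0.2, -0.5], [-0.3, -1.0], [-0.5, -1.5], [-0.8, -1.9], [-1.0, -2.4], [-1.3, -2.8], [-1.6, -3.3], [-2.0, -3.7], [-2.3, -4.1], [-2.7, -4.4], [-3.1, -4.8], [-3.5, -5.1], [-3.9, -5.4], [-4.3, -5.7], [-4.8, -6.0], [-5.2, -6.2]]
```

Emit:
{"api": "carry_out", "payload": {"steps": [[[0.5,-0.1,0.1,0,0,0],[1.0,-0.2,0.1,0,0,0],[1.5,-0.4,0.1,0,0,0],[2.0,-0.6,0.1,0,0,0],[2.5,-0.8,0.1,0,0,0],[3.0,-1.0,0.1,0,0,0],[3.4,-1.3,0.1,0,0,0],[3.9,-1.6,0.1,0,0,0],[4.3,-1.9,0.1,0,0,0],[4.7,-2.2,0.1,0,0,0],[5.1,-2.5,0.1,0,0,0],[5.5,-2.9,0.1,0,0,0],[5.8,-3.3,0.1,0,0,0],[6.1,-3.7,0.1,0,0,0],[6.5,-4.1,0.1,0,0,0],[6.7,-4.5,0.1,0,0,0],[6.7,-4.5,0.1,0,0,0]]]}}

```text
time: 4.23
ee_pos: [0.4703, 0.0656, 0.0953]
eef_rot: [0.202, 0.979, -0.0, -0.001]
ft_force: [-0.8, -0.3, 3.5]
width: 0.0002
grip_force: 1.9
```

On track at dot 2 with about 5 mm of sink.

Emit:
{"api": "carry_out", "payload": {"steps": [[[0.3,-0.5,0,0,0,0],[0.5,-0.9,0,0,0,0],[0.7,-1.4,0,0,0,0],[0.9,-1.9,0,0,0,0],[1.1,-2.4,0,0,0,0],[1.2,-2.9,0,0,0,0],[1.3,-3.4,0,0,0,0],[1.4,-3.9,0,0,0,0],[1.5,-4.4,0,0,0,0],[1.5,-4.9,0,0,0,0],[1.5,-5.5,0,0,0,0],[1.5,-6.0,0,0,0,0],[1.4,-6.5,0,0,0,0],[1.4,-7.0,0,0,0,0],[1.3,-7.5,0,0,0,0],[1.1,-8.1,0,0,0,0],[1.1,-8.1,0,0,0,0]]]}}

```text
time: 5.65
ee_pos: [0.4289, -0.0053, 0.0954]
eef_rot: [0.202, 0.979, -0.0, -0.0]
ft_force: [-0.4, -2.3, 4.1]
width: 0.0006
grip_force: 1.9
```

Emit:
{"api": "carry_out", "payload": {"steps": [[[-0.2,-0.5,0,0,0,0],[-0.3,-1.0,0,0,0,0],[-0.5,-1.5,0,0,0,0],[-0.8,-1.9,0,0,0,0],[-1.0,-2.4,0,0,0,0],[-1.3,-2.8,0,0,0,0],[-1.6,-3.3,0,0,0,0],[-2.0,-3.7,0,0,0,0],[-2.3,-4.1,0,0,0,0],[-2.7,-4.4,0,0,0,0],[-3.1,-4.8,0,0,0,0],[-3.5,-5.1,0,0,0,0],[-3.9,-5.4,0,0,0,0],[-4.3,-5.7,0,0,0,0],[-4.8,-6.0,0,0,0,0],[-5.1,-6.1,0,0,0,0],[-5.1,-6.1,0,0,0,0],[-5.1,-6.1,0,0,0,0],[-5.1,-6.1,0,0,0,0]]]}}

```text
time: 7.23
ee_pos: [0.4525, -0.0806, 0.0957]
eef_rot: [0.202, 0.979, -0.0, 0.001]
ft_force: [0.3, -2.2, 3.5]
width: 0.0003
grip_force: 1.8
```

```bash
python3 - <<'E'
from bench import r
from h import *
s=r.read_state()
for k in('time','ee_pos','ft_force'):print(k,np.round(s[k],4))
im=r.camera("scene")[:,:,::-1].copy();cv2.imwrite("pics/end.png",im)
E
```

```text
time 7.2333
ee_pos [ 0.4525 -0.0806  0.0957]
ft_force [ 0.2934 -2.1899  3.4537]
```

View pics/end.png

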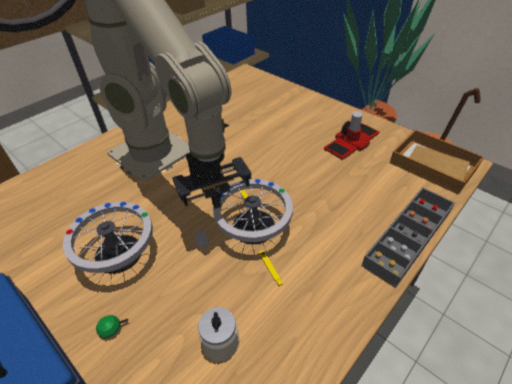

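The fingertips rest on the left wheel's rim near (216,204), where the red dot was, with about 3.5 N. The bystanders look unmoved; the cassette tool at (201,240) is only in shadow.

```bash
python3 -c "
from bench import r
print(r.close_job())"
```

```text
the job is handed in; nothing more can be done
None
```

I ran the shut fingertips from the green dot over the five blue dots to the red dot at 3.5–4.5 N, left them resting about 1 mm from the red dot's centre with the bystanders looking unmoved, and handed the job in at 7.3 s; no verdict was shown.

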